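# Clear the gluing bench, full glue bottle to the rack

### The arm

A 6-joint arm with a two-finger parallel gripper is mounted at the origin on the work surface. World frame = base frame: x ahead of the robot, y to its left, z up, the work surface at z = 0. Lengths are in m, angles in rad, forces in N, time in s.
With the tool pointing down it reaches from about 0.35 to 0.975 m from the base axis. Payload 4.9 kg.
Tool frame: the origin (TCP) lies midway between the tips of the shut fingers; the grasp point (between the pads) lies 19 mm behind it; z points along the fingers, y is the direction in which the jaws open and shut (so a half turn about z gives the same grasp; the last joint's range is limited). The gripper opens to 85 mm and grips with 20 to 120 N. Pads are 22 mm wide; open, the fingers measure 114 mm over their backs; the gripper's body (76 mm by 85 mm) begins 54 mm behind the grasp point. The pads swing forward as they close: fully open they stand 13 mm farther back than shut.
Start: joints at [1.014, 0.053, 1.613, -0, 1.476, -0.119], TCP at [0.265, 0.566, 0.231] pointing down, gripper open.
Joint ranges: [-3.01, 3.01], [-1.01, 2.22], [0.06, 2.58], [-1.02, 4.17], [0.09, 2.62], [-3.14, 3.14]. Speed limits (rad/s): [2.57, 2.57, 3.14, 3.14, 3.14, 3.14].

### API

Orientations are given as a unit quaternion [w, x, y, z].
In Python, from plant import state, grab_frame, camera_params, job_done, boxes_of gives the robot as it stands.
- The arm moves only by the tool step_arm, never from a script. Its argument "steps" is a list of rows, each a list of 4 numbers: the shift along the tool's x, y, z in mm, then the turn about the tool's z in degrees. A call has 1 to 8 rows; each row shifts and turns the pose as measured when the row begins, along the tool's axes as they then stand; what a row does not reach is not made up. A row lasts 1/10 s, in which the tool goes at most 50 mm and 8.59 degrees, less where a joint would pass 70% of its speed; a pose out of reach is approached as far as the arm can. A call is refused whole if a number of a shift passes 50 or a number of a turn 8.59, either way. A call with a gripper value outside its range is refused whole. "claw" is the opening in per cent of the stroke, from 0 (shut) to 100 (fully open), set as the call begins (left out, the last holds). The fingers move at their own pace and stop on an object; the grip force is fixed at half the most. Time passes only in rows, so rows that do not move let the fingers close. It gives the time, the measured TCP pose, the force and the opening at its end, in the units of the state.
- state(): the state, without advancing time (a new reading comes with each control period).
- grab_frame(name): name is "side" or "top" or "wrist"; returns (picture, depth): 400x640x3 uint8, red, green, blue; 400x640 float32, m along the optical axis (not along the pixel's ray), 0 where there is no reading.
- camera_params(name): a dict with "mtx" (3x3 intrinsics, pixels), "extrinsics" (4x4, takes a point from camera to world coordinates); the wrist camera has in their place "T_tool_cam" (4x4, takes a point from camera to tool coordinates, whose origin is the TCP and whose axes are the flange's). Camera axes: x right, y down, z forward; pixel columns grow to the right and rows downward; lengths in m; the calibration is good to about 2 mm. A picture is of the moment at which its call begins: read the wrist's pose just before it. camera_params takes no time and is no camera call.
- job_done(): hands the job in, once; it reports no verdict.
Trained networks look in the newest picture that a camera, given by its name, has taken for a name from the list of things; names that differ only in an ending like _2 or _b are one class to them, and where a whole thing is asked for, a point or a joint stands for the part that bears it (a point fixed in the world has none). Each returns a list of dicts, best first, with "p" (0 to 1); they miss things now and then, are a little off and sometimes report something else, mostly with a low value. They report only what shows in the picture. A call takes as long as a camera call.
- boxes_of(camera, label): "box" ([left, top, width, height] in pixels, round what is visible of it).
The state is a dict: "time": time; "joint_pos": joint angles; "joint_vel": joint speeds; "joint_efforts": joint torques, N m; "tool_pos": TCP position; "tool_rot": TCP orientation; "contact_force": force on the tool from outside, world axes, zero at the start; "ft_torque": the same for the moment, N m; "gripper_width": opening from 0.0 (shut) to 1.0 (fully open).
Only numpy, scipy, OpenCV 4.12 (cv2) and the standard library are available. Lean on these libraries where they do the work, as an engineer would, in place of code of your own. Each camera call takes 0.05 s, during which the arm holds its last target. There are 200 camera calls.

### The job

Clear up the model-making bench: lay the yellow cutter knife in the long bay of the blue organiser and the cork sanding block flat in its empty square bay, and slip the roll of masking tape down over the post of the tape holder. Heft the two look-alike orange-capped glue bottles: stand the full one in the free hole of the plywood bottle rack and the empty one upright in the grey refill crate. Keep all bottles upright throughout and leave the green-capped bottle standing in its hole of the rack.

Things in the scene. Friction and masses are not known exactly. Their poses are not given: they have to be found in the camera images.
- bottle_p: One of two look-alike opaque white glue bottles with orange screw collar and spout, upright. Body 50 mm dia. to 78 mm height, shoulder, collar 30 mm dia. from 90 to 110 mm (good to grip), spout top 128 mm. Origin: centre of underside, z up. One is full (0.16 to 0.22 kg), the other as good as empty (0.02 to 0.04 kg): only lifting tells which.
- bottle_q: One of two look-alike opaque white glue bottles with orange screw collar and spout, upright. Body 50 mm dia. to 78 mm height, shoulder, collar 30 mm dia. from 90 to 110 mm (good to grip), spout top 128 mm. Origin: centre of underside, z up. One is full (0.16 to 0.22 kg), the other as good as empty (0.02 to 0.04 kg): only lifting tells which.
- knife: Yellow snap-off cutter knife, blade retracted, lying flat: 130 mm long (x), 18 mm wide (y), 12 mm thick (z), black butt at -x, steel tip at +x. Origin at the centre of its underside. 0.05 kg. May lie either way round in its bay.
- sanding_block: Cork sanding block with dark abrasive paper round its foot, 60 mm long (x), 34 mm wide (y), 26 mm high. Origin at the centre of its underside. About 0.04 kg. May be either way round in its bay.
- tape: Roll of pale yellow masking tape lying flat: outer diameter 56 mm, hole 32 mm, 24 mm high. Origin at the centre of its underside. About 0.06 kg.
- rack: Plywood bottle rack, fixed: block 84 mm (x) by 156 mm (y) by 40 mm high, with two round holes 66 mm in diameter, their floors 6 mm above the bench. Origin at the centre of its underside. The free hole is centred at y = -38 mm; the hole at y = +38 mm holds the green-capped bottle.
- tape_post: Tape holder, fixed: dark wooden base 80 x 80 mm, 10 mm thick, with an upright aluminium post 16 mm in diameter at its centre, its top 60 mm above the bench. Origin at the centre of its underside.
- organiser: Blue organiser tray, fixed, 170 (x) by 167 mm (y), walls 22 mm high, 5 mm thick; floor 4 mm above the bench. Origin: centre of underside. Long bay (knife): inside x -80 to +80, y -78.5 to -10.5 mm. Empty square bay (sanding block): x -80 to +4, y -5.5 to +78.5 mm. Third, small bay (x +9 to +80, same y) is taken by clips and a blade box, up to 21 mm high.
- crate: Grey open refill crate, fixed, 150 mm (x) by 130 mm (y), 50 mm high, walls and floor 4 mm thick. Origin at the centre of its underside. Empty at the start.
- green_bottle: Glue bottle of the same shape and size as the others but with green collar and spout (0.15 kg), standing in the rack's other hole. Not to be moved. Origin at the centre of its underside.

How it is judged:
At the end, for the whole second after the job is handed in: Full bottle upright in the free rack hole, tape round the post on its base (both within 12 mm), empty bottle upright on the crate floor, knife flat in the long bay, sanding block flat in the square bay, green-capped bottle still in its hole; upright: within 7 degrees; all released, at rest (((x of bottle_p in the frame of rack between -0.012 and 0.012 m and y of bottle_p in the frame of rack between -0.05 and -0.026 m and z of bottle_p in the frame of rack below 0.011 m and contact force between bottle_p and rack above 1 N and x of bottle_q in the frame of crate between -0.052 and 0.052 m and y of bottle_q in the frame of crate between -0.042 and 0.042 m and z of bottle_q in the frame of crate below 0.012 m and contact force between bottle_q and crate below 0.8 N) or (x of bottle_q in the frame of rack between -0.012 and 0.012 m and y of bottle_q in the frame of rack between -0.05 and -0.026 m and z of bottle_q in the frame of rack below 0.011 m and contact force between bottle_q and rack above 1 N and x of bottle_p in the frame of crate between -0.052 and 0.052 m and y of bottle_p in the frame of crate between -0.042 and 0.042 m and z of bottle_p in the frame of crate below 0.012 m and contact force between bottle_p and crate below 0.8 N)) and angle between each of bottle_p, bottle_q, tape, green_bottle's own z axis and vertical below 0.12 rad and x of knife in the frame of organiser between -0.022 and 0.022 m and y of knife in the frame of organiser between -0.0715 and -0.0175 m and z of each of knife, sanding_block in the frame of organiser below 0.01 m and angle between the z axis of each of knife, sanding_block and the z axis of organiser, either way round below 0.15 rad and x of sanding_block in the frame of organiser between -0.066 and -0.01 m and y of sanding_block in the frame of organiser between 0.0085 and 0.0645 m and horizontal distance between tape and tape_post below 0.012 m and z of tape in the frame of tape_post below 0.016 m and x of green_bottle in the frame of rack between -0.012 and 0.012 m and y of green_bottle in the frame of rack between 0.026 and 0.05 m and z of green_bottle in the frame of rack below 0.011 m and linear speed of each of bottle_p, bottle_q, knife, sanding_block, tape, green_bottle below 0.02 m/s); the robot touches nothing.
It fails at once if a glue bottle was tipped over (more than 40 degrees) (angle between any of bottle_p, bottle_q, green_bottle's own z axis and vertical above 0.7 rad).
It fails at once if the green-capped bottle was lifted out of its hole (z of green_bottle in the frame of rack above 0.03 m).
It also fails if it takes over 134 s, if anything falls off the work surface, if the arm or the gripper's body presses on something with over 40 N, if the wrist force passes 120 N, or if a joint passes its speed limit or range.

## Working session

There is one attempt and no reset: what is moved stays moved. The work goes in short steps, Python scripts to look and compute and a tool call to move; the robot and the scene stay as the last step left them, time stands still between calls to the robot, and variables do not carry over. Pictures are saved under pics/ and viewed, about 12 in all and at most 16, crops included, and the job is handed in when it is done.

Besides the shell and the picture viewer there is one more tool, called after ">>>" in YAML: its name, and indented under it one key for each argument. step_arm: Moves the arm, as the interface text tells. Its arguments: {"type":"object","properties":{"steps":{"type":"array"},"claw":{"type":"number"}},"required":["steps"]}

```bash
ls; mkdir -p pics
cat > h.py <<'E'
import numpy as np, cv2
from plant import *
from scipy.spatial.transform import Rotation as R
def cam(n):
    s=state(); p=camera_params(n)
    if n=='wrist':
        T=np.eye(4); q=s['tool_rot']; T[:3,:3]=R.from_quat([q[1],q[2],q[3],q[0]]).as_matrix(); T[:3,3]=s['tool_pos']
        E=T@np.array(p['T_tool_cam'])
    else: E=np.array(p['extrinsics'])
    im,d=grab_frame(n); return im,d,np.array(p['mtx']),E
def cloud(d,K,E):
    v,u=np.mgrid[:d.shape[0],:d.shape[1]]
    P=np.stack([(u-K[0,2])/K[0,0]*d,(v-K[1,2])/K[1,1]*d,d],-1)@E[:3,:3].T+E[:3,3]
    P[d==0]=np.nan; return P
def save(n,im): cv2.imwrite('pics/'+n,cv2.cvtColor(im,cv2.COLOR_RGB2BGR))
E
python3 - <<'E'
from h import *
print(state())
L=['bottle_p','knife','sanding_block','tape','rack','tape_post','organiser','crate','green_bottle']
for n in ['top','side']:
    im,d,K,E=cam(n); save(n+'1.png',im); P=cloud(d,K,E); np.savez(n+'1.npz',im=im,P=P,K=K,E=E)
    print(n,E[:3,3].round(3),E[:3,2].round(2))
    if n=='top':
        for l in L:
            for b in boxes_of(n,l)[:3]:
                x,y,w,h=map(int,b['box']); c=P[y+h//2,x+w//2]
                print(l,round(b['p'],2),[x,y,w,h],c.round(3))
E
```

```text
pics
{'time': 0.0, 'joint_pos': array([ 1.01401317e+00,  5.33260574e-02,  1.61430617e+00, -2.52243714e-06,
        1.47597060e+00, -1.19001043e-01]), 'joint_vel': array([ 0.00113478,  0.00215236,  0.00027934,  0.0014879 , -0.0013224 ,
       -0.00011994]), 'joint_efforts': array([-2.47220305e-04, -3.93699038e+01, -3.70168269e+01, -1.46591028e-04,
        7.42087956e-03,  8.40321434e-06]), 'tool_pos': array([0.26462825, 0.56552835, 0.23007483]), 'tool_rot': array([-3.32000551e-04,  2.17147046e-01,  9.76138387e-01, -9.48669753e-04]), 'contact_force': array([ 0.41096458, -0.6666095 ,  0.84288532]), 'ft_torque': array([-0.00818669, -0.0177902 ,  0.00447487]), 'gripper_width': 1.0039133081033864}
top [0.36  0.003 1.13 ] [ 0.13  0.02 -0.99]
bottle_p 0.93 [400, 203, 22, 24] [ 0.433 -0.171  0.108]
bottle_p 0.6 [341, 199, 25, 26] [ 0.439 -0.048  0.127]
knife 0.75 [134, 200, 73, 46] [0.425 0.362 0.032]
knife 0.69 [244, 190, 14, 55] [0.438 0.181 0.014]
knife 0.59 [462, 200, 45, 43] [ 0.424 -0.348  0.029]
sanding_block 0.61 [321, 132, 18, 26] [ 0.603 -0.003  0.027]
tape 0.72 [286, 205, 25, 24] [0.438 0.073 0.003]
rack 0.68 [132, 201, 74, 44] [0.424 0.362 0.038]
tape_post 0.63 [460, 198, 48, 44] [ 0.426 -0.345  0.037]
tape_post 0.4 [320, 129, 17, 29] [0.608 0.002 0.026]
organiser 0.79 [209, 110, 78, 76] [0.602 0.191 0.005]
organiser 0.65 [460, 199, 47, 41] [ 0.428 -0.344  0.035]
crate 0.66 [378, 108, 64, 70] [ 0.61  -0.191  0.005]
green_bottle 0.73 [128, 215, 34, 21] [0.416 0.391 0.107]
side [-0.042 -0.552  0.763] [ 0.52  0.54 -0.66]
```

Run:
```python
from h import *
z=np.load('top1.npz'); im=z['im'][85:265,110:520]
save('t1.png',cv2.resize(im,None,fx=1.95,fy=1.95,interpolation=cv2.INTER_CUBIC))
print(camera_params('wrist'))
```

```text
{'mtx': array([[351.62189943,   0.        , 317.3057688 ],
       [  0.        , 351.62189943, 198.17187942],
       [  0.        ,   0.        ,   1.        ]]), 'T_tool_cam': array([[ 3.52382924e-04, -9.56670021e-01, -2.91174083e-01,
         7.43541438e-02],
       [ 9.99999679e-01,  5.46829098e-04, -5.86426482e-04,
        -1.07553811e-03],
       [ 7.20239096e-04, -2.91173783e-01,  9.56669906e-01,
        -1.43364855e-01],
       [ 0.00000000e+00,  0.00000000e+00,  0.00000000e+00,
         1.00000000e+00]])}
```

View pics/t1.png

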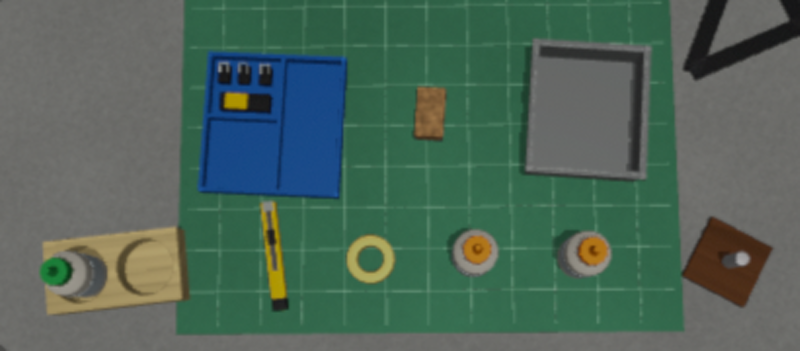

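View pics/side1.png

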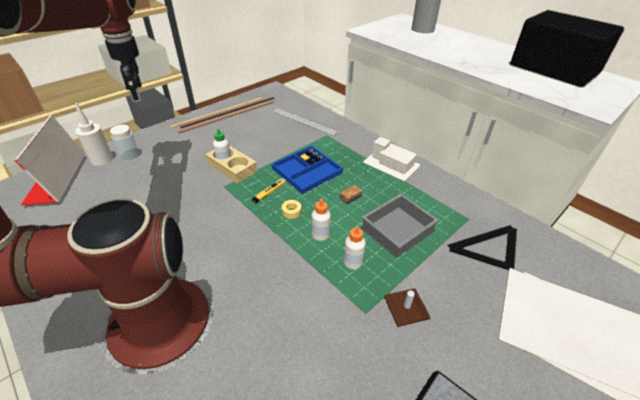

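The top view shows the rack on the left, with its free hole at about (150,265). The knife is at (273,255), the tape at (370,258), the bottles at (475,250) and (585,253), and the post at (735,258). The organiser is upper left, the cork block at (430,112) and the crate upper right. Next I'll measure precise poses from the depth.

```bash
cat > seg.py <<'E'
from h import *
def rect(Q,name):
    r=cv2.minAreaRect((Q[:,:2]*1000).astype(np.float32)); print(name,len(Q),'c',np.round(r[0],1),'size',np.round(r[1],1),'ang',round(r[2],1),'zmed',(np.nanmedian(Q[:,2])*1000).round(1),'zmax',(np.nanmax(Q[:,2])*1000).round(1))
def circ(Q,name):
    c,r=cv2.minEnclosingCircle((Q[:,:2]*1000).astype(np.float32)); print(name,len(Q),'c',np.round(c,1),'mean',(Q[:,:2].mean(0)*1000).round(1),'r',round(r,1),'zmed',(np.nanmedian(Q[:,2])*1000).round(1))
E
python3 - <<'E'
from seg import *
for n in ['top','side']:
    z=np.load(n+'1.npz'); P=z['P']; im=z['im']; hsv=cv2.cvtColor(im,cv2.COLOR_RGB2HSV)
    H,S,V=[hsv[...,i].astype(int) for i in range(3)]; X,Y,Z=P[...,0],P[...,1],P[...,2]
    def reg(x0,x1,y0,y1,z0,z1): return (X>x0)&(X<x1)&(Y>y0)&(Y<y1)&(Z>z0)&(Z<z1)
    print(n,'mat z',np.nanmedian(Z[reg(.48,.52,-.05,.05,-.02,.02)]))
    rect(P[reg(.36,.51,.15,.22,.006,.03)],'knife'); rect(P[reg(.55,.66,-.04,.04,.012,.04)],'block')
    circ(P[reg(.4,.48,.04,.11,.012,.04)],'tape')
    for a,y0,y1 in (('A',-.1,-.01),('B',-.22,-.13)):
        circ(P[reg(.38,.5,y0,y1,.085,.115)&(H<20)&(S>120)],'bot'+a); circ(P[reg(.38,.5,y0,y1,.116,.14)],'spout'+a)
    rect(P[reg(.35,.5,.27,.46,.03,.044)],'rack'); circ(P[reg(.35,.5,.35,.46,.116,.14)],'green')
    rect(P[reg(.49,.71,.08,.3,.018,.03)],'org'); rect(P[reg(.5,.71,-.29,-.1,.044,.056)],'crate')
    rect(P[reg(.36,.49,-.41,-.28,.006,.016)],'base'); circ(P[reg(.36,.49,-.41,-.28,.05,.07)],'post')
E
```

```text
top mat z 0.0009618952101179135
knife 464 c [434.8 184.6] size [143.9  65.1] ang 4.6 zmed 12.3 zmax 19.1
block 385 c [609.8  -2.7] size [34.2 60.6] ang 85.6 zmed 25.8 zmax 31.6
tape 318 c [435.6  69.1] mean [435.5  68.6] r 27.7 zmed 23.9
botA 138 c [440.6 -52.4] mean [439.3 -52.1] r 16.1 zmed 109.7
spoutA 18 c [439.5 -51.1] mean [439.  -51.1] r 4.6 zmed 124.7
botB 142 c [ 436.4 -177.3] mean [ 436.2 -175.8] r 15.5 zmed 109.4
spoutB 17 c [ 436.6 -175.6] mean [ 436.4 -175.4] r 4.6 zmed 124.8
rack 1290 c [423.5 366.7] size [ 84.7 157.6] ang 6.0 zmed 39.9 zmax 44.0
green 100 c [418.6 404.1] mean [417.9 403.1] r 14.7 zmed 118.4
org 1134 c [598.8 186.1] size [167.7 171.1] ang 86.9 zmed 21.6 zmax 28.8
crate 964 c [ 606.9 -186.9] size [139.2 159. ] ang 85.7 zmed 49.9 zmax 55.3
base 1113 c [ 428.3 -345. ] size [118.4 116.7] ang 1.5 zmed 9.9 zmax 15.9
post 46 c [ 429.6 -350.8] mean [ 429.9 -350.3] r 8.1 zmed 59.2
side mat z 0.0008345897529828394
knife 209 c [440.4 191.9] size [131.6  40.8] ang 7.3 zmed 11.8 zmax 17.4
block 211 c [610.   -4.9] size [36.8 60.7] ang 86.5 zmed 25.2 zmax 29.3
tape 209 c [437.4  67. ] mean [434.3  65.5] r 29.3 zmed 22.7
botA 114 c [440.4 -53.7] mean [436.  -57.8] r 16.3 zmed 108.3
spoutA 18 c [440.4 -53.6] mean [439.  -54.4] r 5.6 zmed 122.9
botB 136 c [ 436.1 -177.9] mean [ 433.1 -181.7] r 16.6 zmed 108.6
spoutB 19 c [ 436.2 -178.8] mean [ 436.3 -179.4] r 4.8 zmed 122.6
rack 528 c [425.3 364. ] size [ 87.9 161.6] ang 6.2 zmed 39.1 zmax 43.9
green 30 c [418.7 404.8] mean [417.1 402.2] r 14.9 zmed 118.1
org 491 c [600.7 184.4] size [173.2 174.1] ang 85.8 zmed 21.3 zmax 26.1
crate 649 c [ 608.1 -188. ] size [140.2 160.8] ang 85.1 zmed 49.4 zmax 54.2
base 984 c [ 431.1 -352.6] size [81.9 80.7] ang 61.6 zmed 9.6 zmax 15.3
post 52 c [ 430.8 -352.6] mean [ 429.3 -353.1] r 7.9 zmed 58.4
```

```bash
cat > go.py <<'E'
import sys
from h import *
# usage: go.py x y z theta(deg of tool y axis, world) [n_rows]  (mm) -> rounded rows
def rows(t,th,n=None,verbose=True):
    s=state(); q=s['tool_rot']; M=R.from_quat([q[1],q[2],q[3],q[0]]).as_matrix()
    p=np.array(s['tool_pos'])*1000; a=np.degrees(np.arctan2(M[1,1],M[0,1]))
    d=np.array(t)-p; da=(th-a+90)%180-90
    n=n or int(max(np.ceil(np.linalg.norm(d)/46),np.ceil(abs(da)/8.5),1))
    out=[]
    for i in range(n):
        y=np.radians(a+da*i/n); X=np.array([-np.sin(y),np.cos(y)])*1; Y=np.array([np.cos(y),np.sin(y)])
        s2=d/n; out.append([round(s2[:2]@X,1)+0.0,round(s2[:2]@Y,1)+0.0,round(-s2[2],1)+0.0,round(-da/n,2)])
    print('pose',p.round(1),'th',round(a,1),'tilt',np.degrees(np.arccos(-M[2,2])).round(2),'F',s['contact_force'].round(2),'t',round(s['time'],1)); print(out)
if __name__=='__main__':
    v=[float(x) for x in sys.argv[1:]]; rows(v[:3],v[3],int(v[4]) if len(v)>4 else None)
E
python3 - <<'E'
from seg import *
for n in ['top','side']:
    z=np.load(n+'1.npz'); P=z['P']; im=z['im']; hsv=cv2.cvtColor(im,cv2.COLOR_RGB2HSV); X,Y,Z=np.moveaxis(P,-1,0)
    m=(X>.36)&(X<.525)&(Y>.14)&(Y<.24)&(Z<.03)&(Z>.006)&~((hsv[...,0]>95)&(hsv[...,0]<130)&(hsv[...,1]>100))&(X<.505)
    m=cv2.morphologyEx(m.astype(np.uint8),cv2.MORPH_OPEN,np.ones((2,2)))>0
    k,l,st,_=cv2.connectedComponentsWithStats(m.astype(np.uint8)); m=l==1+st[1:,4].argmax()
    rect(P[m],'knife '+n)
    for l in ('org',):
        mm=(X>.49)&(X<.71)&(Y>.08)&(Y<.3)&(Z>.018)&(Z<.03)
        k,l,st,_=cv2.connectedComponentsWithStats(mm.astype(np.uint8)); rect(P[l==1+st[1:,4].argmax()],'org')
E
python3 go.py 437 182 120 96.6
```

```text
knife top 443 c [438.7 182.4] size [128.8  16.8] ang 7.8 zmed 12.0 zmax 19.1
org 914 c [598.8 186.1] size [167.7 171.1] ang 86.9 zmed 22.0 zmax 28.8
knife side 200 c [441.6 178.2] size [127.9  16.7] ang 5.6 zmed 10.4 zmax 16.7
org 488 c [600.7 184.4] size [173.2 174.1] ang 85.8 zmed 21.3 zmax 26.1
pose [265.  566.  231.3] th 64.9 tilt 0.0 F [-0.24 -0.24  0.46] t 0.6
[[np.float64(-31.9), np.float64(-27.5), np.float64(11.1), np.float64(-3.17)], [np.float64(-30.3), np.float64(-29.2), np.float64(11.1), np.float64(-3.17)], [np.float64(-28.6), np.float64(-30.8), np.float64(11.1), np.float64(-3.17)], [np.float64(-26.9), np.float64(-32.4), np.float64(11.1), np.float64(-3.17)], [np.float64(-25.1), np.float64(-33.8), np.float64(11.1), np.float64(-3.17)], [np.float64(-23.1), np.float64(-35.1), np.float64(11.1), np.float64(-3.17)], [np.float64(-21.2), np.float64(-36.4), np.float64(11.1), np.float64(-3.17)], [np.float64(-19.1), np.float64(-37.5), np.float64(11.1), np.float64(-3.17)], [np.float64(-17.0), np.float64(-38.5), np.float64(11.1), np.float64(-3.17)], [np.float64(-14.9), np.float64(-39.4), np.float64(11.1), np.float64(-3.17)]]
```

>>> step_arm:
  steps:
    - [-32,-27,0,-3.2]
    - [-30,-29,0,-3.2]
    - [-29,-31,0,-3.2]
    - [-27,-32,0,-3.2]
    - [-25,-34,0,-3.2]
    - [-23,-35,10,-3.2]
    - [-21,-36,20,-3.2]
    - [-19,-37,20,-3.2]
  claw: 60

```text
time: 1.35
tool_pos: [0.4114, 0.2572, 0.1848]
tool_rot: [0.005, -0.019, 1.0, 0.003]
contact_force: [0.6, -0.0, -0.1]
gripper_width: 0.604
```

```bash
sed -i 's/print(out)/print([[float(x) for x in r] for r in out])/' go.py; python3 go.py 439.5 181 60 96.7
```

```text
pose [411.4 257.2 184.8] th 92.2 tilt 0.72 F [ 0.65 -0.04 -0.07] t 1.4
[[-6.3, -19.3, 31.2, -1.14], [-5.9, -19.4, 31.2, -1.14], [-5.5, -19.5, 31.2, -1.14], [-5.1, -19.6, 31.2, -1.14]]
```

>>> step_arm:
  steps:
    - [-6,-19,31,-1.1]
    - [-6,-19,31,-1.1]
    - [-5.5,-19.5,31,-1.1]
    - [-5,-19.5,31,-1.1]
    - [0,0,0,0]
    - [0,0,0,0]

```text
time: 1.95
tool_pos: [0.4431, 0.1753, 0.057]
tool_rot: [0.007, -0.055, 0.998, 0.003]
contact_force: [-0.4, 0.1, -0.1]
gripper_width: 0.598
```

```bash
python3 go.py 439.5 181 5 96.7 3
python3 - <<'E'
from h import *
im,d,K,E=cam('wrist'); save('w1.png',im)
E
```

```text
pose [443.1 175.3  57. ] th 96.3 tilt 0.89 F [-0.39  0.07 -0.06] t 1.9
[[1.0, 2.0, 17.3, -0.15], [1.0, 2.0, 17.3, -0.15], [1.0, 2.0, 17.3, -0.15]]
```

View pics/w1.png

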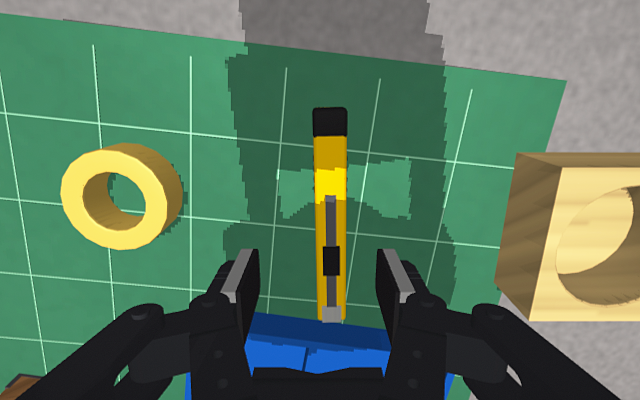

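The wrist view shows the knife between the fingers, centred near column 330 and parallel to the pads. The organiser wall is clear of it.

>>> step_arm:
  steps:
    - [1,2,17,0]
    - [1,2,17,0]
    - [1,2,17,0]
    - [0,0,1,0]

```text
time: 2.4
tool_pos: [0.4458, 0.1867, 0.0126]
tool_rot: [0.014, -0.057, 0.998, 0.005]
contact_force: [-0.5, 0.2, -0.1]
gripper_width: 0.605
```

```bash
python3 go.py 439.5 181 5 96.7 1
```

```text
pose [445.8 186.7  12.6] th 96.5 tilt 1.76 F [-0.51  0.22 -0.11] t 2.4
[[6.9, -4.9, 7.6, -0.19]]
```

>>> step_arm:
  steps:
    - [6,-5,5,0]
    - [0,0,0,0]

```text
time: 2.6
tool_pos: [0.4421, 0.1824, 0.0101]
tool_rot: [0.017, -0.058, 0.998, 0.006]
contact_force: [0.5, 0.5, -1.2]
gripper_width: 0.598
```

```bash
python3 go.py 439.5 181 5 96.7 1
```

```text
pose [442.1 182.4  10.1] th 96.6 tilt 2.02 F [ 0.54  0.47 -1.2 ] t 2.6
[[2.7, -1.1, 5.1, -0.06]]
```

>>> step_arm:
  steps:
    - [3,-1,5,0]

```text
time: 2.7
tool_pos: [0.4412, 0.1816, 0.007]
tool_rot: [0.019, -0.058, 0.998, 0.006]
contact_force: [-0.1, 0.0, 0.6]
gripper_width: 0.6
```

```bash
sed -i "s/'F',s/'zaxis_xy_deg',np.degrees(M[:2,2]).round(2),'F',s/" go.py; python3 go.py 439.5 181 5 96.7 1; python3 -c "
from h import *
print(state()['joint_pos'],state()['joint_vel'])"
```

```text
pose [441.2 181.6   7. ] th 96.6 tilt 2.28 zaxis_xy_deg [2.13 0.82] F [-0.14  0.03  0.57] t 2.7
[[1.8, -0.4, 2.0, -0.05]]
[ 0.2311237  -0.06746663  2.13980831  0.00627559  1.02975946 -1.45864754] [-0.01563094  0.01169194  0.11213187 -0.00140298 -0.09884547 -0.01629847]
```

>>> step_arm:
  steps:
    - [0,0,0,0]
    - [0,0,0,0]
    - [0,0,0,0]

```text
time: 3.0
tool_pos: [0.4411, 0.1814, 0.0076]
tool_rot: [0.019, -0.058, 0.998, 0.006]
contact_force: [-0.7, 0.2, -0.3]
gripper_width: 0.6
```

```bash
python3 go.py 439.5 181 5 96.7 1; python3 -c "
from h import *
print(state()['joint_pos'],state()['joint_vel'])"
```

```text
pose [441.1 181.4   7.6] th 96.6 tilt 2.33 zaxis_xy_deg [2.18 0.83] F [-0.66  0.23 -0.28] t 3.0
[[1.6, -0.2, 2.6, -0.08]]
[ 0.23072482 -0.06951785  2.14059243  0.00632444  1.03017655 -1.45859276] [-0.00113891 -0.00668472 -0.0065257  -0.00125953 -0.00134611 -0.00040197]
```

>>> step_arm:
  steps:
    - [2,0,5,0]
    - [0,0,0,0]

```text
time: 3.2
tool_pos: [0.4395, 0.1812, 0.0025]
tool_rot: [0.02, -0.058, 0.998, 0.006]
contact_force: [0.0, 0.8, -0.4]
gripper_width: 0.6
```

>>> step_arm:
  steps:
    - [0,0,0,0]
    - [0,0,0,0]
    - [0,0,0,0]
    - [0,0,0,0]
    - [0,0,0,0]
  claw: 0

```text
time: 3.7
tool_pos: [0.4397, 0.1812, 0.0025]
tool_rot: [0.02, -0.058, 0.998, 0.006]
contact_force: [-0.1, 0.5, 0.3]
gripper_width: 0.187
```

>>> step_arm:
  steps:
    - [0,0,-15,0]
    - [0,0,-20,0]
    - [0,0,-20,0]
    - [0,0,0,0]

```text
time: 4.1
tool_pos: [0.4359, 0.18, 0.0572]
tool_rot: [0.018, -0.057, 0.998, 0.006]
contact_force: [0.7, 0.6, -0.5]
gripper_width: 0.19
```

```bash
python3 go.py 596.8 141 50 86.3
```

```text
pose [435.9 180.   57.2] th 96.6 tilt 2.14 zaxis_xy_deg [1.99 0.78] F [ 0.74  0.63 -0.46] t 4.1
[[-38.8, -14.3, 1.8, 2.58], [-39.4, -12.5, 1.8, 2.58], [-40.0, -10.8, 1.8, 2.58], [-40.4, -9.0, 1.8, 2.58]]
```

>>> step_arm:
  steps:
    - [-39,-14,0,2.6]
    - [-39,-12,0,2.6]
    - [-40,-11,0,2.6]
    - [-36,-8,0,2.6]
    - [0,0,0,0]
    - [0,0,0,0]

```text
time: 4.7
tool_pos: [0.592, 0.1403, 0.0522]
tool_rot: [0.012, 0.036, 0.999, 0.007]
contact_force: [0.4, -0.8, -1.2]
gripper_width: 0.187
```

```bash
python3 go.py 596.8 141 20 86.3 2
```

```text
pose [592.  140.3  52.2] th 85.9 tilt 1.6 zaxis_xy_deg [1.42 0.73] F [ 0.35 -0.84 -1.16] t 4.7
[[-2.4, 0.5, 16.1, -0.22], [-2.4, 0.5, 16.1, -0.22]]
```

>>> step_arm:
  steps:
    - [-3,0,15,0]
    - [-2,0,15,0]
    - [0,0,7,0]
    - [0,0,0,0]

```text
time: 5.1
tool_pos: [0.5932, 0.1413, 0.0105]
tool_rot: [0.009, 0.035, 0.999, 0.007]
contact_force: [-0.8, -0.1, -0.4]
gripper_width: 0.192
```

```bash
python3 go.py 596.8 141 7 86.3 1
```

```text
pose [593.2 141.3  10.5] th 86.0 tilt 1.31 zaxis_xy_deg [1.1  0.71] F [-0.81 -0.1  -0.4 ] t 5.1
[[-3.6, 0.0, 3.5, -0.3]]
```

>>> step_arm:
  steps:
    - [-4,0,4,0]
    - [0,0,1,0]
    - [0,0,0,0]

```text
time: 5.4
tool_pos: [0.598, 0.1418, 0.0075]
tool_rot: [0.01, 0.034, 0.999, 0.007]
contact_force: [0.0, 0.2, 0.1]
gripper_width: 0.186
```

>>> step_arm:
  steps:
    - [0,0,0,0]
    - [0,0,0,0]
    - [0,0,0,0]
  claw: 36

```text
time: 5.7
tool_pos: [0.5991, 0.142, 0.0085]
tool_rot: [0.012, 0.034, 0.999, 0.007]
contact_force: [0.4, -0.2, 0.7]
gripper_width: 0.36
```

>>> step_arm:
  steps:
    - [0,0,-20,0]
    - [0,0,-30,0]
    - [0,0,-30,0]
    - [0,0,-20,0]
    - [0,0,0,0]

```text
time: 6.2
tool_pos: [0.5953, 0.1405, 0.1097]
tool_rot: [0.01, 0.034, 0.999, 0.007]
contact_force: [0.6, -0.3, 0.4]
gripper_width: 0.365
```

```bash
python3 go.py 610 -3.5 70 85.6
python3 - <<'E'
from seg import *
im,d,K,E=cam('top'); P=cloud(d,K,E); X,Y,Z=np.moveaxis(P,-1,0)
hsv=cv2.cvtColor(im,cv2.COLOR_RGB2HSV)
m=(hsv[...,0]>15)&(hsv[...,0]<40)&(hsv[...,1]>120)&(X>.5)&(X<.7)&(Y>.09)&(Y<.2)&(Z<.03); rect(P[m],'knife')
save('t2.png',cv2.resize(im[85:265,180:450],None,fx=2.2,fy=2.2,interpolation=cv2.INTER_CUBIC))
E
```

```text
pose [595.3 140.5 109.7] th 86.1 tilt 1.36 zaxis_xy_deg [1.14 0.73] F [ 0.63 -0.27  0.42] t 6.2
[[-6.1, -35.7, 9.9, 0.12], [-6.2, -35.6, 9.9, 0.12], [-6.3, -35.6, 9.9, 0.12], [-6.3, -35.6, 9.9, 0.12]]
knife 21 c [601.7 147. ] size [ 5.4 15.1] ang 89.9 zmed 16.6 zmax 20.1
```

View pics/t2.png

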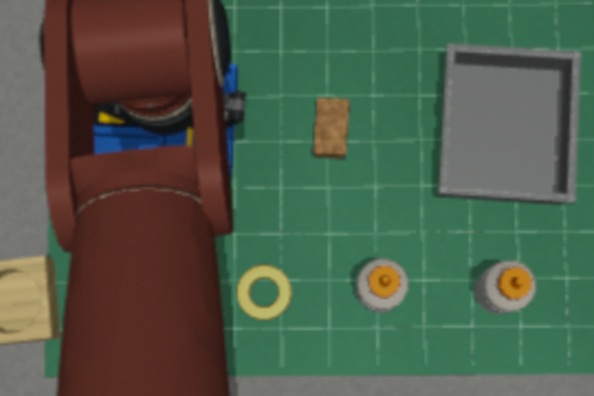

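The arm hides the organiser, but a glimpse of yellow at z≈17 mm puts the knife in the bay. I'll check it again later. Next is the block.

>>> step_arm:
  steps:
    - [-6,-36,10,0]
    - [-6,-36,10,0]
    - [-6,-36,10,0]
    - [-6,-33,10,0]
    - [0,0,0,0]
  claw: 75

```text
time: 6.75
tool_pos: [0.6059, -0.0041, 0.0569]
tool_rot: [0.004, 0.032, 0.999, 0.007]
contact_force: [-0.2, 0.1, 0.8]
gripper_width: 0.752
```

```bash
python3 go.py 610 -3.5 6 85.6 3
```

```text
pose [605.9  -4.1  56.9] th 86.3 tilt 0.96 zaxis_xy_deg [0.51 0.81] F [-0.19  0.07  0.78] t 6.8
[[-1.4, 0.3, 17.0, 0.23], [-1.4, 0.3, 17.0, 0.23], [-1.4, 0.3, 17.0, 0.23]]
```

>>> step_arm:
  steps:
    - [-1.5,0,17,0.2]
    - [-1.5,0,17,0.2]
    - [-1.5,0,11,0.2]
    - [0,0,0,0]

```text
time: 7.15
tool_pos: [0.6075, -0.0026, 0.0045]
tool_rot: [0.0, 0.039, 0.999, 0.008]
contact_force: [0.1, 0.7, -0.7]
gripper_width: 0.753
```

```bash
python3 go.py 610 -3.5 6 85.6 1
```

```text
pose [607.5  -2.6   4.5] th 85.6 tilt 0.94 zaxis_xy_deg [0.06 0.94] F [ 0.13  0.74 -0.65] t 7.2
[[-2.6, -0.7, -1.5, -0.02]]
```

>>> step_arm:
  steps:
    - [0,0,0,0]
    - [0,0,0,0]
    - [0,0,0,0]
    - [0,0,0,0]
    - [0,0,0,0]
  claw: 0

```text
time: 7.65
tool_pos: [0.609, -0.0011, 0.0065]
tool_rot: [0.002, 0.037, 0.999, 0.008]
contact_force: [0.1, 0.8, -1.2]
gripper_width: 0.387
```

>>> step_arm:
  steps:
    - [0,0,-15,0]
    - [0,0,-20,0]
    - [0,0,-25,0]
    - [0,0,0,0]

```text
time: 8.05
tool_pos: [0.6089, -0.0022, 0.0713]
tool_rot: [0.002, 0.037, 0.999, 0.008]
contact_force: [1.4, -0.4, 1.8]
gripper_width: 0.384
```

```bash
python3 go.py 562 224 70 86.3
```

```text
pose [608.9  -2.2  71.3] th 85.7 tilt 0.96 zaxis_xy_deg [0.3  0.92] F [ 1.39 -0.45  1.77] t 8.1
[[10.6, 37.0, 0.2, -0.1], [10.6, 37.0, 0.2, -0.1], [10.5, 37.0, 0.2, -0.1], [10.4, 37.1, 0.2, -0.1], [10.4, 37.1, 0.2, -0.1], [10.3, 37.1, 0.2, -0.1]]
```

>>> step_arm:
  steps:
    - [10,37,0,0]
    - [10,37,0,0]
    - [10,37,0,0]
    - [10,37,0,0]
    - [10,37,0,0]
    - [6,33,0,0]
    - [0,0,0,0]
    - [0,0,0,0]

```text
time: 8.85
tool_pos: [0.5687, 0.2257, 0.0756]
tool_rot: [0.004, 0.039, 0.999, 0.008]
contact_force: [0.0, -0.4, -0.4]
gripper_width: 0.385
```

```bash
python3 go.py 562.5 224 11 86.3 3
```

```text
pose [568.7 225.7  75.6] th 85.5 tilt 1.03 zaxis_xy_deg [0.54 0.88] F [ 0.04 -0.38 -0.41] t 8.8
[[2.0, -0.7, 21.5, -0.27], [2.0, -0.7, 21.5, -0.27], [2.0, -0.7, 21.5, -0.27]]
```

>>> step_arm:
  steps:
    - [3,-1,20,0]
    - [2,-1,20,0]
    - [2,0,14,0]
    - [0,0,0,0]

```text
time: 9.25
tool_pos: [0.563, 0.2218, 0.0201]
tool_rot: [0.005, 0.041, 0.999, 0.008]
contact_force: [0.2, -0.2, -1.0]
gripper_width: 0.383
```

```bash
python3 go.py 562.5 224 11 86.3 1
```

```text
pose [563.  221.8  20.1] th 85.3 tilt 1.05 zaxis_xy_deg [0.63 0.84] F [ 0.24 -0.2  -1.03] t 9.2
[[0.7, 2.1, 9.1, -0.99]]
```

>>> step_arm:
  steps:
    - [0,2,8,-1]
    - [0,0,2,0]
    - [0,0,0,0]

```text
time: 9.55
tool_pos: [0.5647, 0.2231, 0.0105]
tool_rot: [0.006, 0.032, 0.999, 0.008]
contact_force: [0.3, -0.1, -0.9]
gripper_width: 0.382
```

>>> step_arm:
  steps:
    - [0,0,0,0]
    - [0,0,0,0]
    - [0,0,0,0]
  claw: 50

```text
time: 9.85
tool_pos: [0.5663, 0.2235, 0.0124]
tool_rot: [0.008, 0.032, 0.999, 0.008]
contact_force: [0.7, 0.7, 0.2]
gripper_width: 0.496
```

>>> step_arm:
  steps:
    - [0,0,-20,0]
    - [0,0,-35,0]
    - [0,0,-40,0]
    - [0,0,-40,0]
    - [0,0,0,0]

```text
time: 10.35
tool_pos: [0.5636, 0.2214, 0.1523]
tool_rot: [0.007, 0.032, 0.999, 0.008]
contact_force: [-0.2, -0.4, 1.4]
gripper_width: 0.5
```

```bash
python3 go.py 440 -53 150 86
```

```text
pose [563.6 221.4 152.3] th 86.3 tilt 1.22 zaxis_xy_deg [0.84 0.89] F [-0.17 -0.44  1.44] t 10.3
[[15.1, -40.3, 0.3, 0.05], [15.1, -40.3, 0.3, 0.05], [15.0, -40.3, 0.3, 0.05], [15.0, -40.3, 0.3, 0.05], [15.0, -40.3, 0.3, 0.05], [14.9, -40.3, 0.3, 0.05], [14.9, -40.3, 0.3, 0.05]]
```

>>> step_arm:
  steps:
    - [15,-40,0,0]
    - [15,-40,0,0]
    - [15,-40,0,0]
    - [15,-40,0,0]
    - [15,-40,0,0]
    - [15,-40,0,0]
    - [12,-35,0,0]
    - [0,0,0,0]
  claw: 70

```text
time: 11.15
tool_pos: [0.4426, -0.0538, 0.1479]
tool_rot: [0.012, 0.029, 0.999, 0.008]
contact_force: [-0.3, -0.2, 0.8]
gripper_width: 0.698
```

```bash
python3 go.py 440 -53 90 86 3
python3 - <<'E'
from seg import *
im,d,K,E=cam('top'); save('t3.png',cv2.resize(im[85:265,110:520],None,fx=1.95,fy=1.95,interpolation=cv2.INTER_CUBIC))
im,d,K,E=cam('wrist'); P=cloud(d,K,E); X,Y,Z=np.moveaxis(P,-1,0); hsv=cv2.cvtColor(im,cv2.COLOR_RGB2HSV)
circ(P[(hsv[...,0]<20)&(hsv[...,1]>120)&(Z>.104)&(Z<.116)&(X>.4)&(X<.48)&(abs(Y+.053)<.04)],'A')
E
```

```text
pose [442.6 -53.8 147.9] th 86.6 tilt 1.67 zaxis_xy_deg [1.42 0.86] F [-0.34 -0.24  0.83] t 11.2
[[0.9, 0.2, 19.3, 0.21], [0.9, 0.2, 19.3, 0.21], [0.9, 0.2, 19.3, 0.21]]
A 1955 c [439.7 -54.1] mean [437.2 -53.7] r 15.9 zmed 110.7
```

View pics/t3.png

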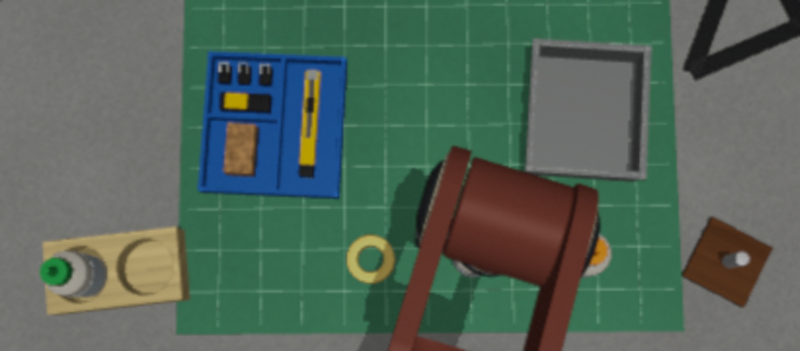

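The knife is centred in the long bay at (311,120) and the block in the square bay at (240,148). I'll grasp bottle A now.

>>> step_arm:
  steps:
    - [1,0,19,0]
    - [1,0,19,0]
    - [1,0,14,0]
    - [0,0,0,0]

```text
time: 11.65
tool_pos: [0.4449, -0.0464, 0.0958]
tool_rot: [0.014, 0.025, 1.0, 0.009]
contact_force: [-0.4, 0.5, 0.4]
gripper_width: 0.7
```

```bash
python3 go.py 440 -53.8 90 86 1
```

```text
pose [444.9 -46.4  95.8] th 87.2 tilt 1.95 zaxis_xy_deg [1.67 1.01] F [-0.37  0.46  0.39] t 11.7
[[4.5, -7.6, 5.8, 1.16]]
```

>>> step_arm:
  steps:
    - [5,-8,5,0.5]
    - [0,0,0,0]

```text
time: 11.85
tool_pos: [0.4402, -0.053, 0.0908]
tool_rot: [0.014, 0.028, 0.999, 0.009]
contact_force: [-0.1, 0.4, -1.3]
gripper_width: 0.702
```

```bash
python3 go.py 440 -53.8 90 86 1
```

```text
pose [440.2 -53.   90.8] th 86.8 tilt 1.97 zaxis_xy_deg [1.68 1.02] F [-0.11  0.42 -1.27] t 11.8
[[0.1, -0.8, 0.8, 0.83]]
```

>>> step_arm:
  steps:
    - [0,0,0,0]
    - [0,0,0,0]
    - [0,0,0,0]
    - [0,0,0,0]
    - [0,0,0,0]
  claw: 0

```text
time: 12.35
tool_pos: [0.4421, -0.0535, 0.0937]
tool_rot: [0.017, 0.028, 0.999, 0.009]
contact_force: [-0.7, 0.2, -1.8]
gripper_width: 0.325
```

>>> step_arm:
  steps:
    - [0,0,-15,0]
    - [0,0,-20,0]
    - [0,0,-20,0]
    - [0,0,0,0]
    - [0,0,0,0]
    - [0,0,0,0]
    - [0,0,0,0]

```text
time: 13.05
tool_pos: [0.4381, -0.0538, 0.1465]
tool_rot: [0.014, 0.028, 0.999, 0.01]
contact_force: [0.2, 0.7, -0.6]
gripper_width: 0.323
```

```bash
cat > wt.py <<'E'
from h import *
f=[]; t=[]
for i in range(10):
    s=state(); f.append(s['contact_force'][2]); t.append(s['joint_efforts'][1:3]); im,d=grab_frame('side')
print('Fz',np.round(f,2),'mean',np.mean(f).round(2),'+-',(np.std(f)/10**.5).round(2),'tau',np.mean(t,0).round(2))
E
python3 wt.py; python3 go.py 607 -187 150 86
```

```text
Fz [-0.55 -1.59 -0.61 -0.01 -0.52 -0.17 -0.62  0.08 -1.11 -0.46] mean -0.56 +- 0.15 tau [-20.47 -36.31]
pose [438.7 -54.  147.6] th 86.8 tilt 2.03 zaxis_xy_deg [1.75 1.03] F [ 1.14 -0.92  0.  ] t 13.6
[[-35.1, -24.7, -0.5, 0.16], [-35.2, -24.6, -0.5, 0.16], [-35.2, -24.5, -0.5, 0.16], [-35.3, -24.4, -0.5, 0.16], [-35.4, -24.3, -0.5, 0.16]]
```

Bottle A reads about −0.56 N, which fits the empty one, so it goes to the crate. I'll confirm by weighing B.

>>> step_arm:
  steps:
    - [0,0,-25,0]
    - [-35,-24,0,0]
    - [-35,-24,0,0]
    - [-35,-24,0,0]
    - [-35,-24,0,0]
    - [-31,-21,0,0]
    - [0,0,0,0]
    - [0,0,0,0]

```text
time: 14.35
tool_pos: [0.6089, -0.1857, 0.1783]
tool_rot: [0.018, 0.027, 0.999, 0.009]
contact_force: [-0.0, -0.3, -1.0]
gripper_width: 0.325
```

```bash
python3 go.py 607 -187 100 86 4
```

```text
pose [ 608.9 -185.7  178.3] th 86.9 tilt 2.28 zaxis_xy_deg [2.08 0.93] F [-0.05 -0.33 -1.02] t 14.3
[[0.4, -0.4, 19.6, 0.22], [0.4, -0.4, 19.6, 0.22], [0.4, -0.4, 19.6, 0.22], [0.4, -0.4, 19.6, 0.22]]
```

>>> step_arm:
  steps:
    - [0,0,20,0]
    - [0,0,20,0]
    - [0,0,20,0]
    - [0,0,10,0]
    - [0,0,0,0]
    - [0,0,0,0]

```text
time: 14.95
tool_pos: [0.6088, -0.1811, 0.1086]
tool_rot: [0.019, 0.026, 0.999, 0.008]
contact_force: [0.6, -1.0, -0.4]
gripper_width: 0.326
```

```bash
python3 go.py 607 -187 97 86 1
```

```text
pose [ 608.8 -181.1  108.6] th 87.0 tilt 2.36 zaxis_xy_deg [2.17 0.91] F [ 0.59 -0.96 -0.44] t 14.9
[[1.5, -6.0, 11.6, 1.02]]
```

>>> step_arm:
  steps:
    - [1,-5,8,0]
    - [0,0,3,0]
    - [0,0,2,0]
    - [0,0,0,0]

```text
time: 15.35
tool_pos: [0.6094, -0.1869, 0.098]
tool_rot: [0.021, 0.026, 0.999, 0.007]
contact_force: [0.7, -0.6, -0.4]
gripper_width: 0.323
```

```bash
python3 go.py 607 -187 97 86 1
```

```text
pose [ 609.4 -186.9   98. ] th 87.0 tilt 2.57 zaxis_xy_deg [2.45 0.79] F [ 0.68 -0.62 -0.44] t 15.3
[[2.4, -0.2, 1.0, 1.03]]
```

>>> step_arm:
  steps:
    - [0,0,2,0]
    - [0,0,0,0]
    - [0,0,0,0]

```text
time: 15.65
tool_pos: [0.6104, -0.1873, 0.0971]
tool_rot: [0.022, 0.026, 0.999, 0.007]
contact_force: [-0.0, 0.0, -0.4]
gripper_width: 0.323
```

>>> step_arm:
  steps:
    - [0,0,0,0]
    - [0,0,0,0]
    - [0,0,0,0]
    - [0,0,0,0]
  claw: 70

```text
time: 16.05
tool_pos: [0.6104, -0.1872, 0.097]
tool_rot: [0.022, 0.026, 0.999, 0.007]
contact_force: [-0.6, 0.1, -0.2]
gripper_width: 0.699
```

>>> step_arm:
  steps:
    - [0,0,-20,0]
    - [0,0,-25,0]
    - [0,0,-25,0]
    - [0,0,0,0]
    - [0,0,0,0]

```text
time: 16.55
tool_pos: [0.6059, -0.1876, 0.1668]
tool_rot: [0.02, 0.026, 0.999, 0.008]
contact_force: [0.1, 0.6, -0.6]
gripper_width: 0.698
```

```bash
python3 wt.py; python3 go.py 436.4 -177 160 86
python3 - <<'E'
from seg import *
im,d,K,E=cam('wrist'); P=cloud(d,K,E); X,Y,Z=np.moveaxis(P,-1,0); hsv=cv2.cvtColor(im,cv2.COLOR_RGB2HSV)
for lab,cx,cy in (('A in crate',.607,-.187),('B',.436,-.177)):
    m=(hsv[...,0]<20)&(hsv[...,1]>120)&(Z>.1)&(Z<.12)&(abs(X-cx)<.05)&(abs(Y-cy)<.05)
    if m.any(): circ(P[m],lab)
save('w2.png',im)
E
```

```text
Fz [-0.57  0.7   0.01 -0.48 -0.73 -0.04 -0.57 -0.17 -0.23  0.29] mean -0.18 +- 0.13 tau [-40.51 -36.07]
pose [ 606.  -187.6  166.8] th 87.0 tilt 2.47 zaxis_xy_deg [2.31 0.85] F [ 0.03  0.24 -0.17] t 17.1
[[42.5, 0.4, 1.7, 0.26], [42.5, 0.3, 1.7, 0.26], [42.5, 0.1, 1.7, 0.26], [42.5, -0.1, 1.7, 0.26]]
A in crate 1851 c [ 609.9 -188.4] mean [ 606.5 -188.4] r 15.7 zmed 114.7
```

View pics/w2.png

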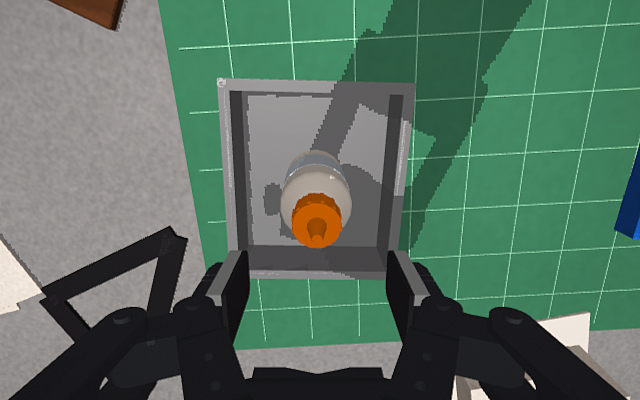

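Bottle A stands upright on the crate floor, with its collar top at 114.7 mm (expected 114). Next is B.

>>> step_arm:
  steps:
    - [42,0,0,0.5]
    - [42,0,0,0.5]
    - [42,0,0,0]
    - [38,0,2,0]
    - [0,0,0,0]
    - [0,0,0,0]

```text
time: 17.7
tool_pos: [0.4371, -0.1763, 0.1551]
tool_rot: [0.019, 0.035, 0.999, 0.008]
contact_force: [-0.2, 0.1, 0.4]
gripper_width: 0.701
```

```bash
python3 go.py 436.2 -177 91 86 3
```

```text
pose [ 437.1 -176.3  155.1] th 86.0 tilt 2.37 zaxis_xy_deg [2.19 0.9 ] F [-0.24  0.08  0.4 ] t 17.7
[[0.3, -0.3, 21.4, 0.01], [0.3, -0.3, 21.4, 0.01], [0.3, -0.3, 21.4, 0.01]]
```

>>> step_arm:
  steps:
    - [1,-1,20,0]
    - [1,-1,20,0]
    - [1,-1,16,0]
    - [0,0,0,0]
    - [0,0,0,0]

```text
time: 18.2
tool_pos: [0.4421, -0.1805, 0.1017]
tool_rot: [0.023, 0.034, 0.999, 0.007]
contact_force: [0.6, 0.1, -0.2]
gripper_width: 0.698
```

```bash
python3 go.py 436.2 -177 91 86 1
```

```text
pose [ 442.1 -180.5  101.7] th 86.1 tilt 2.69 zaxis_xy_deg [2.61 0.68] F [ 0.57  0.08 -0.22] t 18.2
[[6.1, 3.1, 10.7, 0.12]]
```

>>> step_arm:
  steps:
    - [6,4,8,0]
    - [0,0,3,0]
    - [1,0,0,0]
    - [0,0,0,0]

```text
time: 18.6
tool_pos: [0.4378, -0.1764, 0.0925]
tool_rot: [0.024, 0.033, 0.999, 0.006]
contact_force: [0.0, -0.3, 0.4]
gripper_width: 0.701
```

```bash
python3 go.py 436.2 -177 91 86 1
```

```text
pose [ 437.8 -176.4   92.5] th 86.2 tilt 2.88 zaxis_xy_deg [2.83 0.55] F [ 0.01 -0.33  0.36] t 18.6
[[1.5, -0.7, 1.5, 0.18]]
```

>>> step_arm:
  steps:
    - [0,0,0,0]
    - [0,0,0,0]
    - [0,0,0,0]
    - [0,0,0,0]
    - [0,0,0,0]
  claw: 0

```text
time: 19.1
tool_pos: [0.4384, -0.1769, 0.0936]
tool_rot: [0.025, 0.034, 0.999, 0.005]
contact_force: [0.4, 0.3, 0.1]
gripper_width: 0.323
```

>>> step_arm:
  steps:
    - [0,0,-15,0]
    - [0,0,-20,0]
    - [0,0,-25,0]
    - [0,0,0,0]
    - [0,0,0,0]
    - [0,0,0,0]
    - [0,0,0,0]

```text
time: 19.8
tool_pos: [0.4312, -0.1747, 0.1474]
tool_rot: [0.02, 0.034, 0.999, 0.009]
contact_force: [0.4, 0.1, -2.2]
gripper_width: 0.323
```

```bash
python3 wt.py; python3 go.py 428 328 160 96
```

```text
Fz [-2.2  -3.25 -2.76 -1.49 -1.45 -1.78 -2.55 -2.08 -2.09 -2.71] mean -2.24 +- 0.17 tau [-23.77 -37.16]
pose [ 431.9 -175.2  149.1] th 86.2 tilt 2.56 zaxis_xy_deg [2.42 0.82] F [-0.6  -0.3  -1.87] t 20.3
[[3.4, 45.6, -1.0, -0.89], [2.7, 45.7, -1.0, -0.89], [2.0, 45.7, -1.0, -0.89], [1.3, 45.7, -1.0, -0.89], [0.6, 45.7, -1.0, -0.89], [-0.1, 45.8, -1.0, -0.89], [-0.9, 45.7, -1.0, -0.89], [-1.6, 45.7, -1.0, -0.89], [-2.3, 45.7, -1.0, -0.89], [-3.0, 45.7, -1.0, -0.89], [-3.7, 45.6, -1.0, -0.89]]
```

Bottle B reads −2.24 N, so it is the full one and goes to the rack.

>>> step_arm:
  steps:
    - [2,20,-10,-0.9]
    - [3,35,-10,-0.9]
    - [2,42,0,-0.9]
    - [1,42,0,-0.9]
    - [1,42,0,-0.9]
    - [0,42,0,-0.9]
    - [-1,42,0,-0.9]
    - [-2,42,0,-0.9]

```text
time: 21.1
tool_pos: [0.4288, 0.1378, 0.1766]
tool_rot: [0.025, -0.026, 0.999, 0.006]
contact_force: [0.3, -0.2, -2.5]
gripper_width: 0.325
```

```bash
python3 go.py 428 328 160 96
```

```text
pose [428.8 137.8 176.6] th 92.9 tilt 2.96 zaxis_xy_deg [2.86 0.73] F [ 0.32 -0.22 -2.53] t 21.1
[[-1.8, 38.0, 3.3, -0.61], [-2.2, 38.0, 3.3, -0.61], [-2.6, 37.9, 3.3, -0.61], [-3.0, 37.9, 3.3, -0.61], [-3.4, 37.9, 3.3, -0.61]]
```

>>> step_arm:
  steps:
    - [-2,38,0,-0.6]
    - [-2,38,0,-0.6]
    - [-3,38,0,-0.6]
    - [-3,38,0,-0.6]
    - [-3,32,0,-0.6]
    - [0,0,0,0]
    - [0,0,0,0]
    - [0,0,0,0]

```text
time: 21.9
tool_pos: [0.4261, 0.3354, 0.1804]
tool_rot: [0.027, -0.057, 0.998, 0.006]
contact_force: [0.1, -0.3, -1.9]
gripper_width: 0.327
```

```bash
python3 go.py 428 328 140 96 2
python3 - <<'E'
from seg import *
for n in ('top','side'):
    im,d,K,E=cam(n); P=cloud(d,K,E); X,Y,Z=np.moveaxis(P,-1,0)
    rect(P[(X>.35)&(X<.5)&(Y>.27)&(Y<.46)&(Z>.03)&(Z<.044)],'rack '+n); circ(P[(X>.35)&(X<.5)&(Y>.37)&(Y<.46)&(Z>.115)&(Z<.14)],'green '+n)
im,d,K,E=cam('wrist'); save('w3.png',im); P=cloud(d,K,E); X,Y,Z=np.moveaxis(P,-1,0)
m=(X>.35)&(X<.5)&(Y>.27)&(Y<.37)&(Z<.012)&(Z>-.002); print('hole floor pts wrist'); 
hsv=cv2.cvtColor(im,cv2.COLOR_RGB2HSV)
circ(P[(hsv[...,0]<20)&(hsv[...,1]>150)&(Z>.15)&(abs(X-.428)<.04)&(abs(Y-.328)<.05)],'B collar')
E
```

```text
pose [426.1 335.4 180.4] th 96.6 tilt 3.16 zaxis_xy_deg [3.04 0.86] F [ 0.09 -0.33 -1.93] t 21.9
[[-0.5, -3.8, 20.2, 0.29], [-0.5, -3.8, 20.2, 0.29]]
rack top 641 c [426.1 340.3] size [ 84.4 104.6] ang 6.1 zmed 40.0 zmax 44.0
green top 0 c [0. 0.] mean [nan nan] r 0.0 zmed nan
rack side 480 c [424.8 364.8] size [ 87.7 160.9] ang 6.2 zmed 39.0 zmax 44.0
green side 40 c [419.  403.1] mean [418.1 401.3] r 16.9 zmed 117.6
hole floor pts wrist
B collar 4863 c [422.3 313.2] mean [420.  332.9] r 35.8 zmed 197.7seg.py:5: RuntimeWarning: Mean of empty slice.
  c,r=cv2.minEnclosingCircle((Q[:,:2]*1000).astype(np.float32)); print(name,len(Q),'c',np.round(c,1),'mean',(Q[:,:2].mean(0)*1000).round(1),'r',round(r,1),'zmed',(np.nanmedian(Q[:,2])*1000).round(1))
  ret = um.true_divide(
  return np.nanmean(a, axis, out=out, keepdims=keepdims)
```

View pics/w3.png

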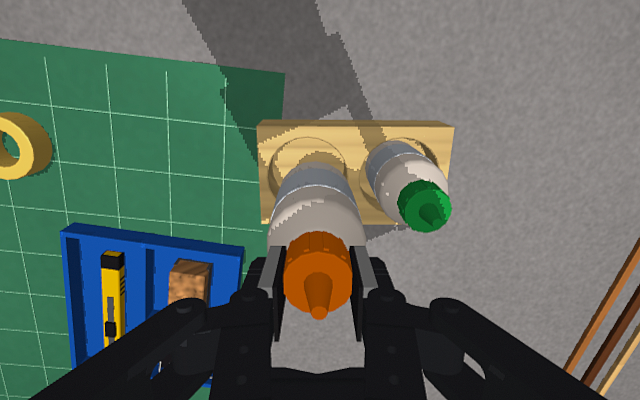

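The bottle hangs vertical over the rack with the free hole below it at about (308,165). The green bottle is undisturbed. Bottle B sits about 2 mm to −x of the TCP, so I'll aim the TCP at (430, 328.5).

>>> step_arm:
  steps:
    - [-4,-7,10,0]
    - [-1,0,15,0]
    - [0,0,8,0]
    - [0,0,0,0]
    - [0,0,0,0]

```text
time: 22.55
tool_pos: [0.4345, 0.3257, 0.1434]
tool_rot: [0.026, -0.055, 0.998, 0.005]
contact_force: [-0.1, 0.3, -2.4]
gripper_width: 0.322
```

```bash
python3 go.py 430 328.5 125 96 1
```

```text
pose [434.5 325.7 143.4] th 96.3 tilt 3.05 zaxis_xy_deg [2.95 0.78] F [-0.09  0.29 -2.36] t 22.6
[[4.1, 3.3, 18.4, 0.27]]
```

>>> step_arm:
  steps:
    - [6,4,2,0]
    - [0,0,0,0]
    - [0,0,0,0]

```text
time: 22.85
tool_pos: [0.4276, 0.3297, 0.1413]
tool_rot: [0.026, -0.055, 0.998, 0.006]
contact_force: [0.6, 0.5, -1.8]
gripper_width: 0.329
```

```bash
python3 go.py 430 328.5 125 96 1
```

```text
pose [427.6 329.7 141.3] th 96.3 tilt 3.08 zaxis_xy_deg [2.97 0.8 ] F [ 0.63  0.51 -1.84] t 22.9
[[-2.2, -1.4, 16.3, 0.29]]
```

>>> step_arm:
  steps:
    - [0,-1,10,0]
    - [0,0,10,0]
    - [0,0,4,0]
    - [0,0,0,0]

```text
time: 23.25
tool_pos: [0.4291, 0.3293, 0.1157]
tool_rot: [0.027, -0.055, 0.998, 0.006]
contact_force: [-0.4, -0.3, -3.6]
gripper_width: 0.321
```

```bash
python3 go.py 430 328.5 99 96 1
```

```text
pose [429.1 329.3 115.7] th 96.3 tilt 3.13 zaxis_xy_deg [3.02 0.83] F [-0.44 -0.32 -3.57] t 23.2
[[-0.8, -0.9, 16.7, 0.33]]
```

>>> step_arm:
  steps:
    - [0,-1,8,0]
    - [0,0,5,0]
    - [0,0,3,0]
    - [0,0,0,0]

```text
time: 23.65
tool_pos: [0.4315, 0.3288, 0.0997]
tool_rot: [0.028, -0.055, 0.998, 0.006]
contact_force: [-0.3, -0.4, -2.3]
gripper_width: 0.323
```

```bash
python3 go.py 430 328.5 99 96 1
```

```text
pose [431.5 328.8  99.7] th 96.3 tilt 3.28 zaxis_xy_deg [3.17 0.87] F [-0.34 -0.38 -2.32] t 23.6
[[1.5, -0.1, 0.7, 0.32]]
```

>>> step_arm:
  steps:
    - [1.5,0,1.5,0]
    - [0,0,1,0]
    - [0,0,0,0]

```text
time: 23.95
tool_pos: [0.4321, 0.329, 0.0997]
tool_rot: [0.03, -0.055, 0.998, 0.006]
contact_force: [-0.4, 0.1, -1.3]
gripper_width: 0.327
```

>>> step_arm:
  steps:
    - [0,0,0,0]
    - [0,0,0,0]
    - [0,0,0,0]
    - [0,0,0,0]
  claw: 65

```text
time: 24.35
tool_pos: [0.4316, 0.3294, 0.0991]
tool_rot: [0.03, -0.055, 0.998, 0.007]
contact_force: [-0.4, -0.5, 0.1]
gripper_width: 0.654
```

>>> step_arm:
  steps:
    - [0,0,-20,0]
    - [0,0,-25,0]
    - [0,0,-25,0]
    - [0,0,0,0]

```text
time: 24.75
tool_pos: [0.4263, 0.3278, 0.1693]
tool_rot: [0.028, -0.055, 0.998, 0.006]
contact_force: [0.2, 0.1, 0.8]
gripper_width: 0.65
```

```bash
python3 go.py 435.5 68.5 160 90
python3 - <<'E'
from seg import *
im,d,K,E=cam('wrist'); P=cloud(d,K,E); X,Y,Z=np.moveaxis(P,-1,0); hsv=cv2.cvtColor(im,cv2.COLOR_RGB2HSV)
circ(P[(hsv[...,0]<20)&(hsv[...,1]>150)&(Z>.1)&(Z<.122)&(abs(X-.428)<.04)&(abs(Y-.328)<.05)],'B collar')
E
```

```text
pose [426.3 327.8 169.3] th 96.3 tilt 3.32 zaxis_xy_deg [3.19 0.89] F [0.17 0.14 0.75] t 24.8
[[3.2, -43.1, 1.6, 1.05], [2.4, -43.2, 1.6, 1.05], [1.6, -43.2, 1.6, 1.05], [0.9, -43.2, 1.6, 1.05], [0.1, -43.2, 1.6, 1.05], [-0.7, -43.2, 1.6, 1.05]]
B collar 1840 c [431.9 326.5] mean [428.  325.9] r 15.7 zmed 116.6
```

>>> step_arm:
  steps:
    - [3,-43,0,1]
    - [2,-43,0,1]
    - [2,-43,0,1]
    - [1,-43,10,1]
    - [0,-43,20,1]
    - [0,-39,20,1]
    - [0,0,0,0]
    - [0,0,0,0]
  claw: 100

```text
time: 25.6
tool_pos: [0.432, 0.0654, 0.1014]
tool_rot: [0.021, -0.002, 1.0, 0.007]
contact_force: [0.1, -0.1, 0.2]
gripper_width: 1.002
```

```bash
python3 go.py 435.5 68.5 60 90 2
python3 - <<'E'
from seg import *
im,d,K,E=cam('wrist'); P=cloud(d,K,E); X,Y,Z=np.moveaxis(P,-1,0); hsv=cv2.cvtColor(im,cv2.COLOR_RGB2HSV)
m=(hsv[...,0]>18)&(hsv[...,0]<35)&(hsv[...,1]>60)&(Z>.018)&(Z<.032)&(abs(X-.436)<.05)&(abs(Y-.068)<.05)
if m.any(): circ(P[m],'tape')
im,d,K,E=cam('top'); P=cloud(d,K,E); X,Y,Z=np.moveaxis(P,-1,0); hsv=cv2.cvtColor(im,cv2.COLOR_RGB2HSV)
circ(P[(hsv[...,0]<20)&(hsv[...,1]>120)&(Z>.1)&(Z<.122)&(abs(X-.428)<.05)&(abs(Y-.328)<.05)],'B top')
save('t4.png',cv2.resize(im[85:265,110:520],None,fx=1.95,fy=1.95,interpolation=cv2.INTER_CUBIC))
E
```

```text
pose [432.   65.4 101.4] th 90.2 tilt 2.48 zaxis_xy_deg [2.36 0.76] F [ 0.12 -0.1   0.2 ] t 25.6
[[-1.8, 1.5, 20.7, 0.12], [-1.8, 1.6, 20.7, 0.12]]
tape 3629 c [435.9  66.7] mean [434.2  66.6] r 27.8 zmed 24.6
B top 162 c [432.9 328.1] mean [431.8 325.4] r 16.2 zmed 116.2
```

View pics/t4.png

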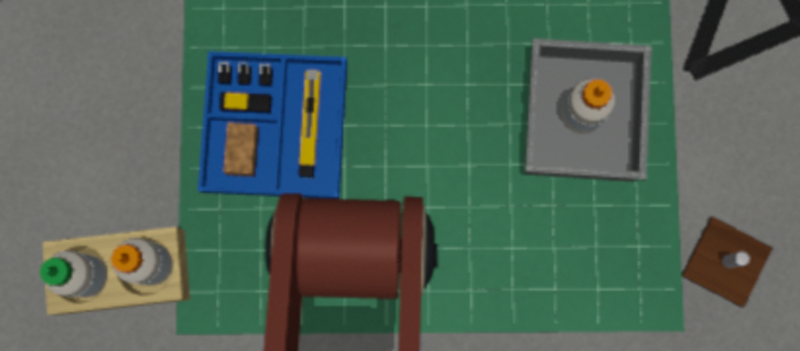

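The top view shows B in the free hole at (127,257), about 4 mm off centre and upright. A is in the crate at (597,95). Now the tape, measured at about (436, 67.5).

>>> step_arm:
  steps:
    - [-2,1,20,0]
    - [-1,1,20,0]
    - [0,0,20,0]
    - [0,0,15,0]
    - [0,0,0,0]
    - [0,0,0,0]

```text
time: 26.3
tool_pos: [0.4424, 0.077, 0.0291]
tool_rot: [0.025, -0.01, 1.0, 0.007]
contact_force: [0.4, 0.3, -1.1]
gripper_width: 1.0
```

```bash
python3 go.py 436 67.5 4 90 1
```

```text
pose [442.4  77.   29.1] th 91.2 tilt 3.01 zaxis_xy_deg [2.89 0.86] F [ 0.42  0.31 -1.13] t 26.3
[[6.6, -9.4, 25.1, 1.18]]
```

>>> step_arm:
  steps:
    - [8,-11,0,1]
    - [0,0,0,0]
    - [0,0,0,0]

```text
time: 26.6
tool_pos: [0.4358, 0.0659, 0.0313]
tool_rot: [0.028, -0.002, 1.0, 0.007]
contact_force: [-0.5, 0.1, 0.0]
gripper_width: 0.995
```

```bash
python3 go.py 436 67.5 4 90 1
```

```text
pose [435.8  65.9  31.3] th 90.2 tilt 3.27 zaxis_xy_deg [3.15 0.85] F [-0.5   0.07  0.03] t 26.6
[[-0.2, 1.6, 27.3, 0.24]]
```

>>> step_arm:
  steps:
    - [1,1,12,0]
    - [1,0,10,0]
    - [1,0,4,0]
    - [0,0,0,0]

```text
time: 27.0
tool_pos: [0.4346, 0.067, 0.0038]
tool_rot: [0.028, -0.001, 1.0, 0.007]
contact_force: [-0.7, 0.2, 0.4]
gripper_width: 0.998
```

```bash
python3 go.py 436 67.5 4 90 1
```

```text
pose [434.6  67.    3.8] th 90.2 tilt 3.38 zaxis_xy_deg [3.26 0.86] F [-0.74  0.25  0.36] t 27.0
[[-1.4, 0.5, -0.2, 0.18]]
```

>>> step_arm:
  steps:
    - [0,0,0,0]
    - [0,0,0,0]
    - [0,0,0,0]
    - [0,0,0,0]
  claw: 0

```text
time: 27.4
tool_pos: [0.4352, 0.067, 0.0042]
tool_rot: [0.029, -0.001, 1.0, 0.007]
contact_force: [0.3, 0.7, 0.1]
gripper_width: 0.637
```

>>> step_arm:
  steps:
    - [0,0,-15,0]
    - [0,0,-25,0]
    - [0,0,-30,0]
    - [0,0,-30,0]
    - [0,0,-20,0]
    - [0,0,0,0]

```text
time: 28.0
tool_pos: [0.4262, 0.0653, 0.1264]
tool_rot: [0.027, -0.001, 1.0, 0.007]
contact_force: [0.4, -0.5, -0.7]
gripper_width: 0.64
```

```bash
python3 go.py 430 -351 115 88
```

```text
pose [426.2  65.3 126.4] th 90.2 tilt 3.17 zaxis_xy_deg [3.05 0.86] F [ 0.43 -0.54 -0.65] t 28.0
[[-0.2, -41.6, 1.1, 0.22], [-0.4, -41.6, 1.1, 0.22], [-0.6, -41.6, 1.1, 0.22], [-0.7, -41.6, 1.1, 0.22], [-0.9, -41.6, 1.1, 0.22], [-1.0, -41.6, 1.1, 0.22], [-1.2, -41.6, 1.1, 0.22], [-1.4, -41.6, 1.1, 0.22], [-1.5, -41.6, 1.1, 0.22], [-1.7, -41.6, 1.1, 0.22]]
```

>>> step_arm:
  steps:
    - [0,-42,0,0]
    - [0,-42,0,0]
    - [0,-42,0,0]
    - [-1,-42,0,0]
    - [-1,-42,0,0]
    - [-1,-42,0,0]
    - [-1,-42,0,0]
    - [-1,-42,0,0]

```text
time: 28.8
tool_pos: [0.4303, -0.2754, 0.11]
tool_rot: [0.024, -0.007, 1.0, 0.011]
contact_force: [1.0, 0.4, -0.1]
gripper_width: 0.635
```

```bash
python3 go.py 430 -351 115 88
```

```text
pose [ 430.3 -275.4  110. ] th 90.8 tilt 3.03 zaxis_xy_deg [2.74 1.3 ] F [ 0.99  0.38 -0.09] t 28.8
[[0.7, -37.8, -2.5, 1.42], [-0.2, -37.8, -2.5, 1.42]]
```

>>> step_arm:
  steps:
    - [0,-38,-3,0.5]
    - [0,-34,-3,0.5]
    - [0,0,0,0]
    - [0,0,0,0]
    - [0,0,0,0]

```text
time: 29.3
tool_pos: [0.4266, -0.3524, 0.1051]
tool_rot: [0.02, 0.006, 1.0, 0.015]
contact_force: [0.4, 0.0, -0.8]
gripper_width: 0.637
```

```bash
python3 go.py 430 -351 100 88 1
python3 - <<'E'
from seg import *
im,d,K,E=cam('wrist'); save('w5.png',im)
im,d,K,E=cam('side'); P=cloud(d,K,E); X,Y,Z=np.moveaxis(P,-1,0)
hsv=cv2.cvtColor(im,cv2.COLOR_RGB2HSV)
m=(hsv[...,0]>18)&(hsv[...,0]<35)&(hsv[...,1]>60)&(Z>.09)&(Z<.16)&(abs(X-.43)<.06)&(abs(Y+.351)<.06); circ(P[m],'tape side') if m.any() else 0
save('s5.png',cv2.resize(im[230:350,330:490],None,fx=4,fy=4,interpolation=cv2.INTER_CUBIC))
m=(X>.36)&(X<.49)&(Y>-.41)&(Y<-.28)&(Z>.006)&(Z<.016);rect(P[m],'base')
E
```

```text
pose [ 426.6 -352.4  105.1] th 89.4 tilt 2.88 zaxis_xy_deg [2.3  1.73] F [ 0.44  0.04 -0.77] t 29.3
[[-3.4, 1.5, 5.1, 1.4]]
tape side 498 c [ 426.7 -354. ] mean [ 422.1 -351. ] r 30.5 zmed 122.1
base 951 c [ 430.8 -352.8] size [80.7 80.8] ang 61.0 zmed 9.7 zmax 16.0
```

View pics/w5.png

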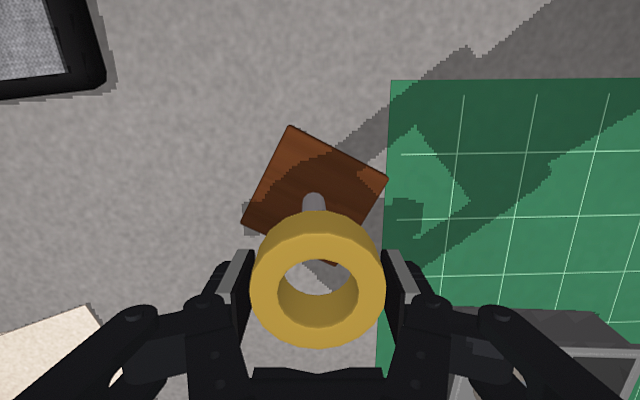

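View pics/s5.png

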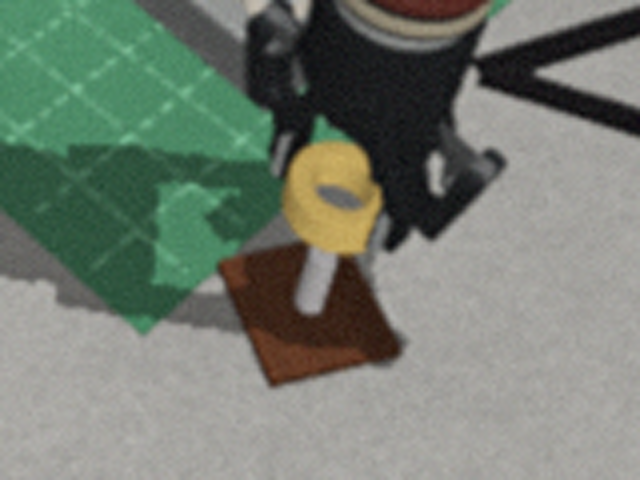

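Both views show the tape held level above the post, with the post appearing just beyond it. Tape centre is about (427,−352) against the post at (430,−351.5).

>>> step_arm:
  steps:
    - [-3,1,10,0]
    - [0,0,10,0]
    - [0,0,5,0]
    - [0,0,0,0]
    - [0,0,0,0]

```text
time: 29.9
tool_pos: [0.4314, -0.3465, 0.0773]
tool_rot: [0.02, 0.003, 1.0, 0.016]
contact_force: [0.8, 0.3, -1.5]
gripper_width: 0.637
```

```bash
python3 go.py 429.7 -351.2 70 88 1
```

```text
pose [ 431.4 -346.5   77.3] th 89.7 tilt 2.89 zaxis_xy_deg [2.26 1.81] F [ 0.76  0.26 -1.48] t 29.9
[[1.6, -4.7, 7.3, 1.68]]
```

>>> step_arm:
  steps:
    - [2,-6,0,0]
    - [0,0,0,0]
    - [0,0,0,0]

```text
time: 30.2
tool_pos: [0.4294, -0.3535, 0.0777]
tool_rot: [0.02, 0.003, 1.0, 0.015]
contact_force: [-1.1, 0.2, -1.2]
gripper_width: 0.635
```

```bash
python3 go.py 429.7 -351.2 70 88 1
```

```text
pose [ 429.4 -353.5   77.7] th 89.7 tilt 2.89 zaxis_xy_deg [2.3  1.75] F [-1.14  0.19 -1.22] t 30.2
[[-0.3, 2.3, 7.7, 1.68]]
```

>>> step_arm:
  steps:
    - [0,0,8,0]
    - [0,0,10,0]
    - [0,0,5,0]
    - [0,0,0,0]

```text
time: 30.6
tool_pos: [0.4304, -0.3531, 0.053]
tool_rot: [0.02, 0.003, 1.0, 0.015]
contact_force: [0.0, 0.1, -1.1]
gripper_width: 0.636
```

```bash
python3 go.py 429.7 -351.2 30 88 1
```

```text
pose [ 430.4 -353.1   53. ] th 89.6 tilt 2.9 zaxis_xy_deg [2.32 1.73] F [ 0.04  0.06 -1.07] t 30.6
[[0.7, 1.9, 23.0, 1.65]]
```

>>> step_arm:
  steps:
    - [0,1,10,0]
    - [0,0,12,0]
    - [0,0,8,0]
    - [0,0,3,0]
    - [0,0,0,0]

```text
time: 31.1
tool_pos: [0.4313, -0.3501, 0.0158]
tool_rot: [0.019, 0.003, 1.0, 0.016]
contact_force: [0.1, 0.4, -0.3]
gripper_width: 0.634
```

```bash
python3 go.py 429.7 -351.2 14 88 1
```

```text
pose [ 431.3 -350.1   15.8] th 89.7 tilt 2.89 zaxis_xy_deg [2.24 1.83] F [ 0.11  0.39 -0.27] t 31.1
[[1.6, -1.1, 1.8, 1.66]]
```

>>> step_arm:
  steps:
    - [1,-1,1.5,0]
    - [0,0,0,0]

```text
time: 31.3
tool_pos: [0.4308, -0.3514, 0.0148]
tool_rot: [0.02, 0.003, 1.0, 0.016]
contact_force: [0.0, 0.1, -1.4]
gripper_width: 0.633
```

>>> step_arm:
  steps:
    - [0,0,0,0]
    - [0,0,0,0]
    - [0,0,0,0]
    - [0,0,0,0]
  claw: 100

```text
time: 31.7
tool_pos: [0.4316, -0.3527, 0.0163]
tool_rot: [0.021, 0.003, 1.0, 0.014]
contact_force: [-0.1, -0.1, -0.9]
gripper_width: 1.006
```

>>> step_arm:
  steps:
    - [0,0,-20,0]
    - [0,0,-35,0]
    - [0,0,-40,0]
    - [0,0,-40,0]
    - [40,20,-20,0]
    - [0,40,0,0]
    - [0,40,0,0]
    - [0,0,0,0]

```text
time: 32.5
tool_pos: [0.3834, -0.2558, 0.1796]
tool_rot: [0.021, 0.005, 1.0, 0.014]
contact_force: [0.1, -0.5, -0.4]
gripper_width: 1.0
```

>>> step_arm:
  steps:
    - [0,45,-20,0]
    - [0,45,0,0]
    - [0,45,0,0]
    - [0,45,0,0]
    - [0,40,0,0]
    - [0,0,0,0]
    - [0,0,0,0]

```text
time: 33.2
tool_pos: [0.3857, -0.0326, 0.2072]
tool_rot: [0.024, 0.006, 1.0, 0.013]
contact_force: [-0.5, -0.1, 0.2]
gripper_width: 1.001
```

Run:
```python
from seg import *
s=state(); print(s['time'],s['tool_pos'],s['contact_force'])
for n in ('top','side'):
    im,d,K,E=cam(n); P=cloud(d,K,E); X,Y,Z=np.moveaxis(P,-1,0); hsv=cv2.cvtColor(im,cv2.COLOR_RGB2HSV)
    def C(lab,cx,cy,z0,z1,ex=True):
        m=(Z>z0)&(Z<z1)&(abs(X-cx)<.035)&(abs(Y-cy)<.035)&ex
        if m.any(): circ(P[m],n+' '+lab)
    C('tape',.43,-.351,.028,.045); C('post',.43,-.351,.05,.07); C('A',.607,-.187,.1,.117); C('Aspout',.607,-.187,.125,.14); C('B',.431,.327,.1,.12); C('Bspout',.431,.327,.125,.14); C('green',.418,.403,.1,.12)
    if n=='top': rect(P[(X>.53)&(X<.67)&(abs(Y-.141)<.022)&(Z>.011)&(Z<.03)],'knife'); rect(P[(abs(X-.564)<.045)&(abs(Y-.224)<.036)&(Z>.02)&(Z<.04)],'block')
    save(n+'9.png',im[85:345,110:520] if n=='top' else im)
im,d,K,E=cam('top'); save('t9.png',cv2.resize(im[85:265,110:520],None,fx=1.95,fy=1.95,interpolation=cv2.INTER_CUBIC))
```

```text
33.2 [ 0.38574899 -0.03260116  0.20720949] [-0.47453691 -0.0899256   0.21763876]
top tape 355 c [ 432.7 -350.5] mean [ 432.  -348.8] r 29.0 zmed 33.9
top post 49 c [ 429.9 -351.1] mean [ 429.8 -350. ] r 8.1 zmed 59.2
top A 143 c [ 609.4 -186. ] mean [ 607.7 -184.4] r 15.7 zmed 113.3
top Aspout 11 c [ 608.7 -186.1] mean [ 609.  -185.9] r 3.3 zmed 132.2
top B 163 c [431.9 327.9] mean [431.5 325.7] r 15.6 zmed 116.2
top Bspout 17 c [431.5 327.4] mean [431.6 327.5] r 4.1 zmed 132.2
top green 172 c [418.2 404.8] mean [418.  401.9] r 15.6 zmed 115.3
knife 424 c [600.3 148.8] size [ 30.9 130.2] ang 86.6 zmed 16.4 zmax 23.2
block 461 c [563.9 223.9] size [70.6 89.8] ang 90.0 zmed 29.5 zmax 37.3
side tape 326 c [ 433.1 -352.4] mean [ 429.  -353.5] r 28.4 zmed 33.3
side post 52 c [ 429.9 -352.8] mean [ 429.1 -353.3] r 7.9 zmed 58.5
side A 105 c [ 609.7 -188.7] mean [ 605.5 -190.4] r 16.6 zmed 112.7
side Aspout 9 c [ 609.1 -188.4] mean [ 608.8 -189. ] r 3.9 zmed 128.4
side B 75 c [432.3 325.4] mean [430.2 321. ] r 15.6 zmed 113.0
side Bspout 9 c [432.8 325.6] mean [432.4 325.5] r 3.9 zmed 129.8
side green 74 c [419.7 404.2] mean [417.2 397.4] r 17.6 zmed 113.3
```

View pics/t9.png

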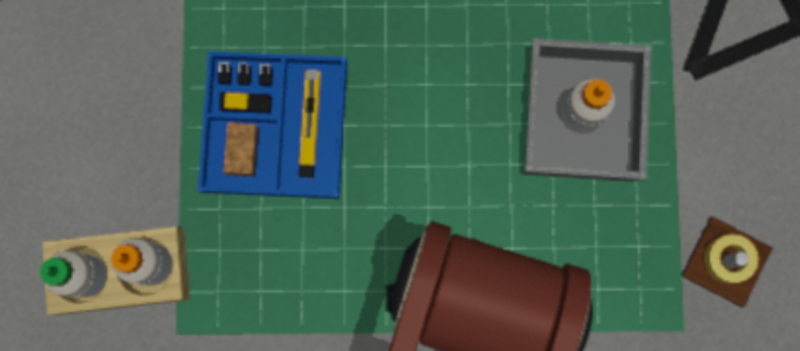

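View pics/side9.png

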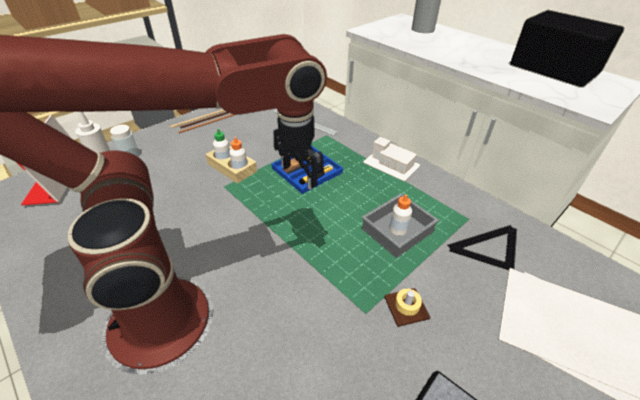

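Both views show every item in place and the gripper clear of everything.

```bash
python3 -c "
from plant import *
print(job_done())"
```

```text
the job is handed in; nothing more can be done
None
```

I've handed in the job: all five items are in their places and the green-capped bottle is still in its hole. It took about 33 s of the 134 s allowed. No verdict was reported.

- **Weighing:** I took the bottle nearer the middle of the bench as the empty one, because it pulled about 0.6 N (about 0.2 N with the gripper empty). It stands upright in the crate, about 2 mm off centre. The other pulled about 2.2 N, so I stood it in the free rack hole, about 3–4 mm off centre against the 12 mm allowed.
- **Tape:** it lies on the base around the post, about 3 mm off centre, with its top at 34 mm as expected.
- **Knife and sanding block:** both lie flat in their bays, seen clearly in the top view. My final position fit for these two also picked up tray walls and is unreliable, so I relied on the picture, the release positions and their top heights (about 16 and 30 mm, as expected).
- **Green-capped bottle:** it is within about 2 mm of where it started.

**Checks that disagreed:** the top and side cameras differ by about 2–3 mm, within tolerance. The tool leaned up to about 3.4° during the moves. The bottles still stood upright when released, judging by collar and spout positions.

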